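# Unclip the printing nest from its dock and put it in the wash tray

## Task

Pinch the orange snap tab of the black nest insert inward until its catch lets go, and with the tab held in lift the insert straight out of its aluminium dock; squeeze and pull only gently, so that neither tab nor catch is strained. Then set the insert down softly, standing upright, on the floor of the blue wash tray and let go of it. Leave the other things on the bench where they are.

Things in the scene. Friction and masses are not known exactly. Their poses are not given: they have to be found in the camera images.
- insert: Nest insert: upright black block with a steel top plate and a small black and white part on it, 36 (x) x 48 (y) x 66 (z) mm, 0.2 to 0.4 kg (not known beforehand), loose in the dock. Origin: centre of its underside, z up. Grip faces: its plain back face at x = -18 mm and, facing the other way, the thumb pad of the snap tab on its +x side.
- snap_tab: Sprung orange tab on the insert; same axes and, unpressed, same origin as the insert; a press shifts it to the insert's -x. Upright plate 24 mm wide (y), x 30 to 34, z 14 to 56 mm. Black rubber thumb pad on a stem on its outer face, 22 mm wide, z 39 to 57 mm; its outer face is set at x = 38 to 46 mm, different each time and not measured. Finger force over 19 N damages the tab.
- dock: Fixed aluminium dock, 101 x 91 mm, 34 mm high. Origin on the bench below the middle of its well; x to the tab side, z up. The insert stands 30 mm deep on the well's 4 mm floor, with 1.5 mm play per side. A gripper kept centred while squeezing shoves the insert on the +x wall and the catch stays hooked: it must give way to -x by half the tab's travel.
- tray: Fixed blue wash tray, 140 (x) x 120 (y) x 18 mm high, walls and floor 4 mm thick, to the left or right of the dock. Origin: centre of its underside, on the bench. Setting the insert down with a knock over 60 N counts as dropping it.
- plates: Bystander: stack of black and steel plates, 37 x 112 x 24 mm, origin at the centre of its underside.
- ink_jar: Bystander: ink jar, 60 mm wide, 65 mm high, origin at the centre of its underside.
- lenses: Bystander: pale translucent stack of lenses, 50 x 40 x 22 mm, origin at the centre of its underside.
- ink_knife: Bystander: ink spatula about 280 mm long, blade 65 mm wide, lying along its own x, low on the bench.
- catch (a point): Top of the catch's tip at the foot of the snap tab, insert x = 43, z = 20 mm unpressed; it hooks 7 mm under the dock's lip, 2 mm below it. Tab spring: 2 N to start, then 1.5 N per mm, stop at 11.5 mm; so about 12.5 N frees the catch with the insert mid-well, 15 N with the insert against the well's +x wall.
- lip (a point): Lower edge of the dock's yellow lip over the catch, 36 mm to +x of the dock's origin and 26 mm above the bench. The catch must be drawn to the dock's -x past this edge before the insert can rise. A push or pull over 18 N between insert (with its tab) and dock, in any direction, even the brief knock of fast-closing fingers, damages the catch.
Mind the look-alikes: they are no part of the job. Leave any pink look-alike of the insert alone. Several things look just like the tray: the one meant starts farthest to the robot's left.

How it is judged:
By the outcome, as a careful person would: the job done as asked, in the order asked, and still so for the second after the job is handed in, with the robot touching nothing.
It also fails if it takes over 64 s, if anything falls off the work surface, if the arm or the gripper's body presses on something with over 40 N, if the wrist force passes 120 N, or if a joint passes its speed limit or range.

## Robot

A 6-joint arm with a two-finger parallel gripper is mounted at the origin on the work surface. World frame = base frame: x ahead of the robot, y to its left, z up, the work surface at z = 0. Lengths are in m, angles in rad, forces in N, time in s.
With the tool pointing down it reaches from about 0.35 to 0.775 m from the base axis. Payload 7.3 kg.
Tool frame: the origin (TCP) lies at the centre of the arm's flange, where the gripper is bolted on; the fingertips stand 178 mm ahead of it and the grasp point (between the pads) lies 159 mm ahead of it (tip_extent is the distance from the TCP to the fingertips, in m); z points along the fingers, y is the line along which they close (so a half turn about z gives the same grasp; the last joint's range is limited). The gripper opens to 92 mm and grips with 3 to 60 N. Pads are 19 mm wide; open, the fingers measure 130 mm over their backs; the gripper's body (75 mm by 190 mm) begins 47 mm behind the grasp point.
Start: joints at [-1.392, 0.342, 1.524, -0, 1.275, -0.146], TCP at [0.168, -0.498, 0.405] pointing down, gripper open.
Joint ranges: [-2.53, 2.53], [-0.77, 2.02], [0.04, 2.7], [-1, 4.14], [0.28, 2.66], [-3.11, 3.11]. Speed limits (rad/s): [2.57, 2.57, 3.14, 3.14, 3.14, 3.14].

## Interface

Orientations are given as [roll, pitch, yaw] about the fixed x, y, z axes, in that order (R = Rz(yaw) Ry(pitch) Rx(roll)).
In Python, from cell import * gives the robot as it stands.
- The arm moves only by the tool arm_command, never from a script. Its arguments are lists of equal length, an entry for each row: "xyz": the shift along the world's x, y, z in mm, a list of three; "spin": the turn about the world's z in degrees. In form: {"xyz": [[tx, ty, tz], ...], "spin": [spin, ...]}. A call has 1 to 20 rows; each row shifts and turns the commanded pose from where the row before left it; what a row does not reach is not made up. A row lasts 1/10 s, in which the tool goes at most 50 mm and 8.59 degrees, less where a joint would pass 70% of its speed; a pose out of reach is approached as far as the arm can. A call with a gripper value outside its range is refused whole. "jaw" is the opening, from -1 (shut) to 1 (fully open), set as the call begins (left out, the last holds). The fingers move at their own pace and stop on an object; "squeeze" is the grip in N (left out, the last holds). Time passes only in rows, so rows that do not move let the fingers close. It gives the time, the measured TCP pose, the force, the opening and the grip force at its end, in the units of the state.
- observe(): the state, without advancing time (a new reading comes with each control period).
- read_camera(name): name is "scene" or "top"; returns a dict with "img" (480x640x3 uint8, red, green, blue), "depth" (480x640 float32, m along the optical axis (not along the pixel's ray), 0 where there is no reading), "fx", "fy", "cx", "cy" (pixels), "dist_coeffs" ([k1, k2, p1, p2, k3] as OpenCV has them; the pictures are not rectified), "world_from_camera" (4x4, takes a point from camera to world coordinates). Camera axes: x right, y up, looking along -z (the intrinsics and any distortion apply to the point x, -y, -z); pixel columns grow to the right and rows downward; lengths in m; the calibration is good to about 2 mm. A picture is of the moment at which its call begins.
- hand_in(): hands the job in; it is judged then, once.
The state is a dict: "time": time; "qpos": joint angles; "qvel": joint speeds; "joint_efforts": joint torques, N m; "tool_pos": TCP position; "tool_rot": TCP orientation; "contact_force": force on the tool from outside, world axes, zero at the start; "torque": the same for the moment, N m; "opening": finger opening in m; "grip_force": force on a finger pad.
Only numpy, scipy, OpenCV 4.12 (cv2) and the standard library are available. Lean on these libraries where they do the work, as an engineer would, in place of code of your own. Each camera call takes 0.05 s, during which the arm holds its last target. There are 200 camera calls.

## Working session

There is one attempt and no reset: what is moved stays moved. The work goes in short steps, Python scripts to look and compute and a tool call to move; the robot and the scene stay as the last step left them, time stands still between calls to the robot, and variables do not carry over. Pictures are saved under pics/ and viewed, at most 10 in all, crops included, and the job is handed in when it is done.

Besides the shell and the picture viewer there is one more tool, called after "Call:" by a JSON object that holds its "name" and its "arguments", one argument or row to a line. arm_command: Moves the arm, as the interface text tells. Its arguments: {"type":"object","properties":{"xyz":{"type":"array","items":{"type":"array","items":{"type":"number"}}},"spin":{"type":"array","items":{"type":"number"}},"jaw":{"type":"number"},"squeeze":{"type":"number"}},"required":["xyz","spin"]}

```bash
ls; mkdir -p pics; python3 - <<'E'
from cell import *
import cv2,numpy as np,pickle
d={}
for n in("scene","top"):
    c=read_camera(n);d[n]=c
    cv2.imwrite(f"pics/{n}0.png",c["img"][:,:,::-1])
    print(n,c["fx"],c["fy"],c["cx"],c["cy"],c["dist_coeffs"]);print(np.round(c["world_from_camera"],3))
pickle.dump(d,open("cam0.pkl","wb"))
print(observe())
E
```

```text
pics
scene 461.30603262287775 461.30603262287775 318.20110100500153 234.39653918756937 [-0.11701853  0.          0.          0.          0.        ]
[[ 0.308 -0.645  0.699  1.208]
 [ 0.951  0.204 -0.231 -0.218]
 [ 0.006  0.737  0.676  0.736]
 [ 0.     0.     0.     1.   ]]
top 487.5126680409 487.5126680409 318.9340900428096 245.69704038273494 [-0.05513158  0.          0.          0.          0.        ]
[[-0.029  0.996 -0.085  0.444]
 [-1.    -0.029  0.002  0.013]
 [-0.     0.085  0.996  1.094]
 [ 0.     0.     0.     1.   ]]
{'time': 0.1, 'qpos': array([-1.39199802e+00,  3.42655932e-01,  1.52492686e+00, -4.31524822e-05,
        1.27539852e+00, -1.45986725e-01]), 'qvel': array([ 0.00222285, -0.00153482, -0.00251819,  0.0013635 , -0.0024308 ,
        0.0010994 ]), 'joint_efforts': array([ 1.78802136e-03, -4.32004774e+01, -2.44693226e+01,  7.18797790e-02,
        5.26420504e-02, -5.01650902e-05]), 'tool_pos': array([ 0.16753043, -0.49742406,  0.40411092]), 'tool_rot': array([-3.14021276e+00, -1.61179330e-04,  3.24797508e-01]), 'contact_force': array([-0.15519567, -0.38066179, -0.24022671]), 'torque': array([-0.00913241,  0.02357567, -0.03997805]), 'grip_force': 0.0, 'opening': 0.09169115513766321}
```

View pics/top0.png

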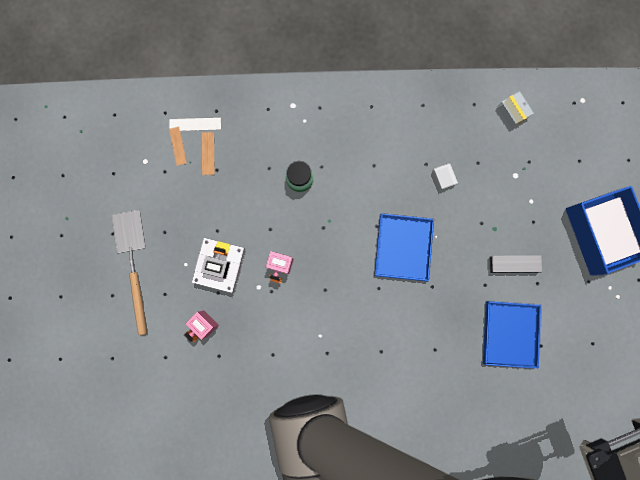

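View pics/scene0.png

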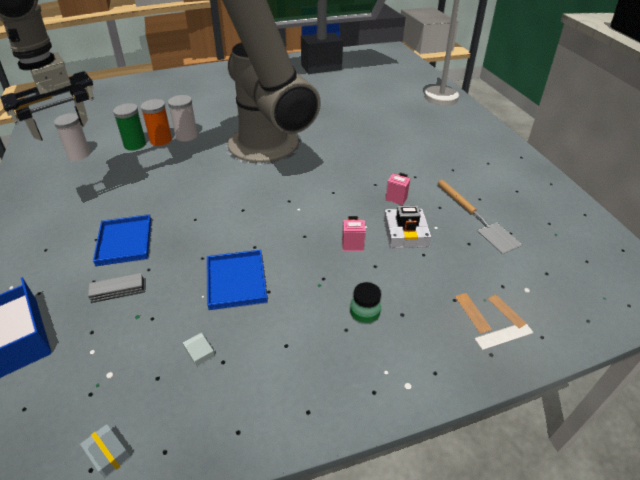

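The top view shows the dock at (218,267) with the tab towards image-up (+x). The tray meant is at (404,248), the leftmost of the flat blue trays. The pink look-alikes are at (279,264) and (200,325).

```bash
cat > h.py <<'E'
import cv2,numpy as np
def ray(c,uv,z):
    """pixels -> world points on plane z (array)"""
    K=np.array([[c["fx"],0,c["cx"]],[0,c["fy"],c["cy"]],[0,0,1]])
    p=cv2.undistortPoints(np.asarray(uv,float).reshape(-1,1,2),K,np.array(c["dist_coeffs"])).reshape(-1,2)
    T=np.array(c["world_from_camera"]);d=np.c_[p[:,0],-p[:,1],-np.ones(len(p))]@T[:3,:3].T
    o=T[:3,3];return o+d*((z-o[2])/d[:,2])[:,None]
def rect(c,mask,z,roi):
    x0,y0,x1,y1=roi;m=np.zeros_like(mask);m[y0:y1,x0:x1]=mask[y0:y1,x0:x1]
    k=max(cv2.findContours(m,cv2.RETR_EXTERNAL,cv2.CHAIN_APPROX_NONE)[0],key=cv2.contourArea)
    w=ray(c,k.reshape(-1,2),z)[:,:2]*1000
    return cv2.minAreaRect(w.astype(np.float32)),k
E
python3 - <<'E'
import pickle,cv2,numpy as np
from h import *
d=pickle.load(open("cam0.pkl","rb"))
t=d["top"];hsv=cv2.cvtColor(t["img"],cv2.COLOR_RGB2HSV)
blue=cv2.inRange(hsv,(105,150,60),(130,255,255))
print("tray",rect(t,blue,.018,(350,190,460,300))[0])
wh=cv2.inRange(hsv,(0,0,185),(180,60,255))
wh=cv2.morphologyEx(wh,cv2.MORPH_CLOSE,np.ones((9,9)))
print("dock",rect(t,wh,.034,(180,225,255,305))[0])
for n,(a,b,e,f) in dict(top=(185,230,250,300),scene=(380,195,440,255)).items():
    cv2.imwrite(f"pics/{n}1.png",cv2.resize(d[n]["img"][b:f,a:e,::-1],None,fx=8,fy=8,interpolation=cv2.INTER_CUBIC))
# depth points above 60 mm
c=t;T=c["world_from_camera"]
for n,(a,b,e,f) in dict(top=(185,230,250,300),scene=(380,195,440,255)).items():
    c=d[n];T=np.array(c["world_from_camera"])
    v,u=np.mgrid[b:f,a:e];u=u.ravel();v=v.ravel()
    K=np.array([[c["fx"],0,c["cx"]],[0,c["fy"],c["cy"]],[0,0,1]])
    p=cv2.undistortPoints(np.c_[u,v].astype(float).reshape(-1,1,2),K,np.array(c["dist_coeffs"])).reshape(-1,2)
    z=c["depth"][v,u];w=(np.c_[p[:,0],-p[:,1],-np.ones(len(p))]*z[:,None])@T[:3,:3].T+T[:3,3]
    w=w[z>0]*1000
    for lo,hi in((28,40),(50,63),(63,74),(74,90)):
        s=w[(w[:,2]>lo)&(w[:,2]<hi)]
        if len(s)>3: print(n,lo,len(s),np.median(s,0).round(1),cv2.minAreaRect(s[:,:2].astype(np.float32)))
E
```

```text
tray ((527.4482421875, -178.344482421875), (120.19145202636719, 139.2101287841797), 82.37051391601562)
dock ((502.7962646484375, 245.5931854248047), (118.21078491210938, 100.74854278564453), 74.34242248535156)
top 28 1364 [495.2 229.4  35. ] ((499.0825500488281, 232.43994140625), (92.80594635009766, 101.93279266357422), 73.89129638671875)
top 50 93 [522.4 221.5  59.3] ((504.5305480957031, 222.13259887695312), (31.57098960876465, 66.06358337402344), 88.0946044921875)
top 63 406 [494.7 232.3  67.9] ((505.4776611328125, 230.9156494140625), (48.823974609375, 59.450016021728516), 74.65162658691406)
scene 28 743 [525.4 216.5  32.8] ((476.4516906738281, 240.23507690429688), (92.20773315429688, 162.88958740234375), 73.92755889892578)
scene 50 185 [518.4 223.1  57.3] ((510.2639465332031, 220.9036865234375), (65.17292785644531, 44.5286750793457), 33.864105224609375)
scene 63 210 [502.4 231.5  66. ] ((499.4916076660156, 233.46942138671875), (49.00194549560547, 36.997840881347656), 72.85218048095703)
```

View pics/top1.png

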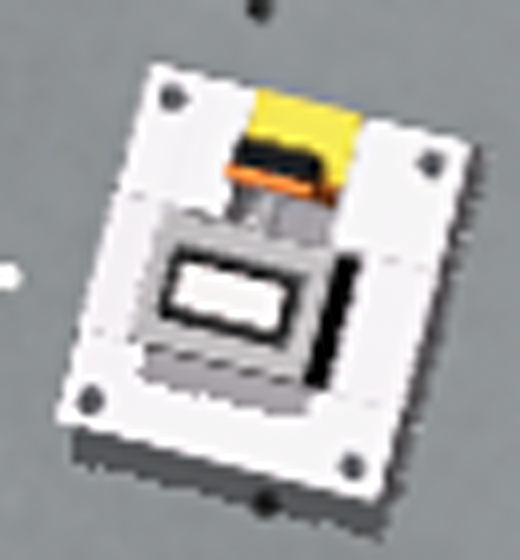

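View pics/scene1.png

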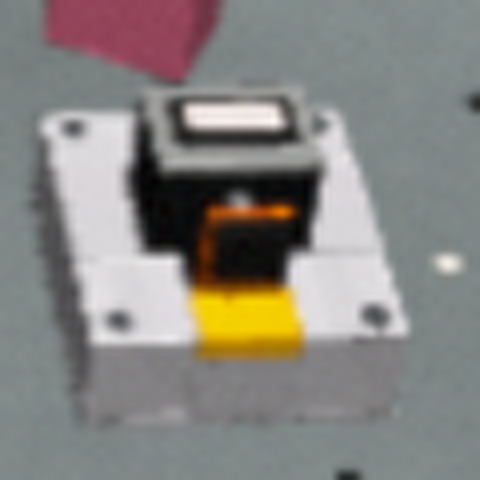

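Crops: in the top crop the label is centred at (230,291) and the screws are at (172,97), (431,163), (91,400) and (352,466). In the scene crop the label is at (234,115) and the near screws at (376,316) and (119,320). I'll triangulate these points across the two views.

```bash
python3 - <<'E'
import pickle,cv2,numpy as np
from h import *
d=pickle.load(open("cam0.pkl","rb"))
t=np.array([(172,97),(431,163),(91,400),(352,466),(230,291),(284,165)],float)
s=np.array([(376,316),(119,320),(318,125),(72,127),(234,115),(250,215)],float)
f=lambda p,o:(p+.5)/8-.5+np.array(o)
t=f(t,(185,230));s=f(s,(380,195))
P=[]
for n,p in(("top",t),("scene",s)):
    a=ray(d[n],p,0.);b=ray(d[n],p,.1);P.append((a,b-a))
for i in range(len(t)):
    (a,u),(b,v)=[(x[i],y[i]) for x,y in P]
    k=np.linalg.lstsq(np.c_[u,-v],b-a,rcond=None)[0]
    p=a+k[0]*u;q=b+k[1]*v;print(((p+q)*500).round(1),"gap",(np.linalg.norm(p-q)*1000).round(1))
for n,p in(("top",t),("scene",s)):
    w=ray(d[n],p[:4],.034)*1000;print(n,"dock centre",w.mean(0).round(1),"label z70",(ray(d[n],p[4:5],.070)*1000).round(1))
    x=(w[0]+w[1]-w[2]-w[3])[:2];y=(w[0]+w[2]-w[1]-w[3])[:2]
    print(np.degrees(np.arctan2(x[1],x[0])),np.degrees(np.arctan2(-y[0],y[1])))
E
```

```text
[551.  259.   29.7] gap 1.4
[530.6 187.6  30.1] gap 1.0
[468.6 282.5  29.5] gap 2.0
[448.4 210.3  30.7] gap 0.8
[495.4 235.7  66. ] gap 1.3
[529.4 223.5  59.1] gap 3.8
top dock centre [499.2 233.4  34. ] label z70 [[494.9 234.2  70. ]]
-15.614737818908113 -15.747203530540737
scene dock centre [503.8 232.9  34. ] label z70 [[499.8 233.6  70. ]]
-15.779926667737048 -16.42960563662972
```

Call:
{"name": "arm_command", "arguments": {
  "xyz": [
    [28, 30, -4],
    [28, 36, -4],
    [28, 36, -4],
    [28, 36, -4],
    [28, 36, -4],
    [28, 36, -4],
    [28, 36, -4],
    [28, 36, -4],
    [28, 36, -4],
    [28, 36, -4],
    [6, 38, -4],
    [6, 38, -4],
    [6, 38, -4],
    [6, 38, -4],
    [6, 38, -4],
    [6, 38, -4],
    [6, 38, -4],
    [6, 38, -4],
    [6, 38, -4],
    [6, 32, -4]
  ],
  "spin": [2.8, 2.8, 2.8, 2.8, 2.8, 2.8, 2.8, 2.8, 2.8, 2.8, 2.8, 2.8, 2.8, 2.8, 2.8, 2.8, 2.8, 2.8, 2.5, 2.5],
  "jaw": 1,
  "squeeze": 3
}}

```text
time: 2.1
tool_pos: [0.5074, 0.2324, 0.3242]
tool_rot: [-3.141, 0.0, 1.294]
contact_force: [-0.6, -0.7, -0.3]
opening: 0.0919
grip_force: 0.0
```

Call:
{"name": "arm_command", "arguments": {
  "xyz": [
    [0, 0, 0],
    [0, 0, 0],
    [0, 0, 0],
    [0, 0, 0]
  ],
  "spin": [0, 0, 0, 0]
}}

```text
time: 2.5
tool_pos: [0.5076, 0.2293, 0.3249]
tool_rot: [3.142, 0.0, 1.29]
contact_force: [-0.2, -0.6, -0.6]
opening: 0.0919
grip_force: 0.0
```

Call:
{"name": "arm_command", "arguments": {
  "xyz": [
    [0.5, 0.5, -25],
    [0.5, 1, -25],
    [0, 0, 0],
    [0, 0, 0]
  ],
  "spin": [0, 0, 0, 0]
}}

```text
time: 2.9
tool_pos: [0.5088, 0.2313, 0.2752]
tool_rot: [-3.141, 0.0, 1.291]
contact_force: [0.4, 0.8, -0.0]
opening: 0.0916
grip_force: 0.0
```

```bash
python3 - <<'E'
from cell import *
import cv2,numpy as np
o=[]
for n,(a,b) in dict(top=(160,200),scene=(350,130)).items():
    i=read_camera(n)["img"][b:b+130,a:a+130,::-1]
    o.append(cv2.resize(i,(400,400),interpolation=cv2.INTER_CUBIC))
cv2.imwrite("pics/a.png",np.hstack(o));print(observe()["tool_pos"])
E
```

```text
[0.50906762 0.23168232 0.27618176]
```

View pics/a.png

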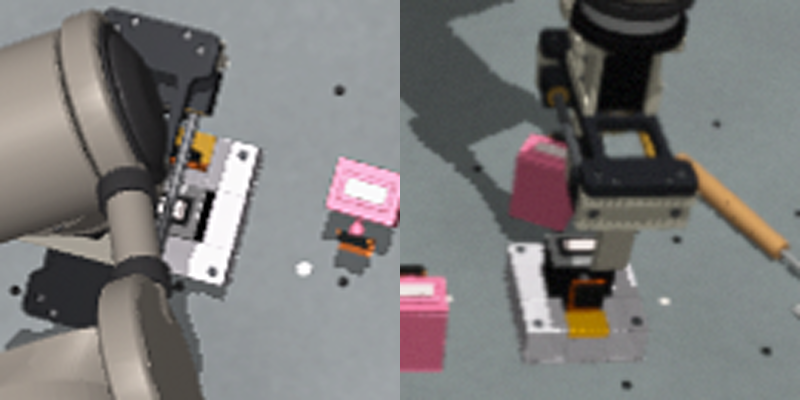

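```bash
python3 - <<'E'
import pickle,cv2,numpy as np
d=pickle.load(open("cam0.pkl","rb"))
a=np.array([.961,-.277]);n=np.array([.277,.961]);c=np.array([.509,.2315])
i=np.array([.4975,.234])
L={"front tip":(*(c+a*.046),.098),"front tip+y":(*(c+a*.046+n*.0095),.098),"front tip-y":(*(c+a*.046-n*.0095),.098),"front up":(*(c+a*.046),.140),"back tip":(*(c-a*.046),.098),"label":(*i,.07),"pad":(*(i+a*.042),.06)}
for m,(x,y) in dict(top=(160,200),scene=(350,130)).items():
    q=d[m];T=np.linalg.inv(q["world_from_camera"])
    K=np.array([[q["fx"],0,q["cx"]],[0,q["fy"],q["cy"]],[0,0,1]])
    P=np.array(list(L.values()))@T[:3,:3].T+T[:3,3];P=P*[1,-1,-1]
    uv=cv2.projectPoints(P,np.zeros(3),np.zeros(3),K,np.array(q["dist_coeffs"]))[0][:,0]
    uv=(uv-[x,y])*400/130+([400,0] if m=="scene" else [0,0])
    print(m,{k:v.round().tolist() for k,v in zip(L,uv)})
E
```

```text
top {'front tip': [177.0, 113.0], 'front tip+y': [163.0, 110.0], 'front tip-y': [191.0, 117.0], 'front up': [164.0, 107.0], 'back tip': [141.0, 247.0], 'label': [164.0, 199.0], 'pad': [183.0, 141.0]}
scene {'front tip': [601.0, 262.0], 'front tip+y': [614.0, 262.0], 'front tip-y': [588.0, 262.0], 'front up': [610.0, 215.0], 'back tip': [578.0, 183.0], 'label': [580.0, 241.0], 'pad': [588.0, 288.0]}
```

```bash
python3 - <<'E'
from cell import *
import cv2
i=read_camera("scene")["img"][170:245,385:460,::-1]
cv2.imwrite("pics/b.png",cv2.resize(i,(600,600),interpolation=cv2.INTER_CUBIC))
E
```

```text
(no output)
```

View pics/b.png

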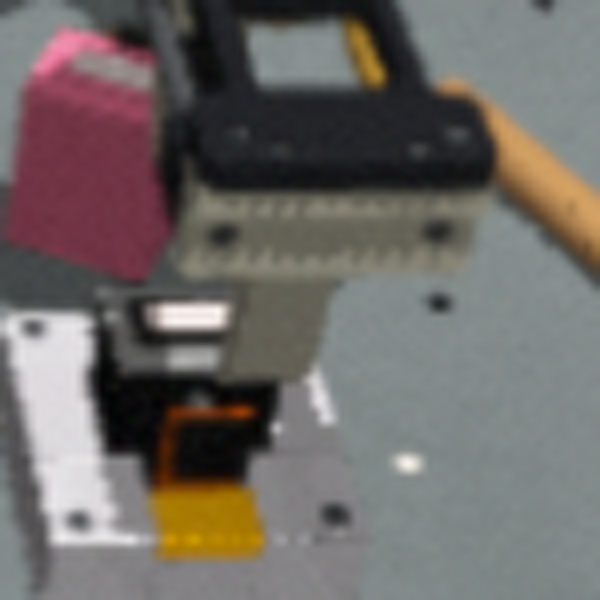

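The front finger tip is at about (265,380) in the crop, roughly 2 mm to +y of the pad at (210,445), and well outside it in x. I'll shift slightly and descend.

Call:
{"name": "arm_command", "arguments": {
  "xyz": [
    [2.3, -2.7, 0],
    [0, 0, -10],
    [0, 0, -15],
    [0, 0, -15],
    [0, 0, -10],
    [0, 0, -5],
    [0, 0, -4],
    [0, 0, 0],
    [0, 0, 0],
    [0, 0, 0]
  ],
  "spin": [0, 0, 0, 0, 0, 0, 0, 0, 0, 0]
}}

```text
time: 4.05
tool_pos: [0.511, 0.2293, 0.2163]
tool_rot: [3.141, -0.001, 1.292]
contact_force: [-0.9, 0.0, -0.4]
opening: 0.0918
grip_force: 0.0
```

Call:
{"name": "arm_command", "arguments": {
  "xyz": [
    [0, 0, 0],
    [0, 0, 0],
    [0, 0, 0],
    [0, 0, 0]
  ],
  "spin": [0, 0, 0, 0],
  "jaw": 0.74
}}

```text
time: 4.45
tool_pos: [0.5109, 0.2293, 0.2158]
tool_rot: [3.141, -0.0, 1.292]
contact_force: [0.3, 0.1, -0.3]
opening: 0.08
grip_force: 0.0
```

Call:
{"name": "arm_command", "arguments": {
  "xyz": [
    [0, 0, 0],
    [0, 0, 0],
    [0, 0, 0]
  ],
  "spin": [0, 0, 0],
  "jaw": 0.67
}}

```text
time: 4.75
tool_pos: [0.5109, 0.2293, 0.2157]
tool_rot: [3.142, 0.0, 1.292]
contact_force: [0.7, 0.4, -0.3]
opening: 0.0768
grip_force: 0.0
```

Call:
{"name": "arm_command", "arguments": {
  "xyz": [
    [0, 0, 0],
    [0, 0, 0],
    [0, 0, 0]
  ],
  "spin": [0, 0, 0],
  "jaw": 0.61
}}

```text
time: 5.05
tool_pos: [0.5109, 0.2292, 0.2157]
tool_rot: [3.142, 0.0, 1.292]
contact_force: [0.0, 0.3, -0.3]
opening: 0.0738
grip_force: 0.0
```

Call:
{"name": "arm_command", "arguments": {
  "xyz": [
    [0, 0, 0],
    [0, 0, 0],
    [0, 0, 0]
  ],
  "spin": [0, 0, 0],
  "jaw": 0.56
}}

```text
time: 5.35
tool_pos: [0.5109, 0.2292, 0.2157]
tool_rot: [3.142, -0.0, 1.292]
contact_force: [-0.3, -0.4, -0.8]
opening: 0.0715
grip_force: 0.0
```

Call:
{"name": "arm_command", "arguments": {
  "xyz": [
    [0, 0, 0],
    [0, 0, 0],
    [0, 0, 0]
  ],
  "spin": [0, 0, 0],
  "jaw": 0.51
}}

```text
time: 5.65
tool_pos: [0.5109, 0.2293, 0.2157]
tool_rot: [3.141, -0.0, 1.292]
contact_force: [0.3, 0.4, -0.5]
opening: 0.0696
grip_force: 0.0
```

Call:
{"name": "arm_command", "arguments": {
  "xyz": [
    [0, 0, 0],
    [0, 0, 0],
    [0, 0, 0]
  ],
  "spin": [0, 0, 0],
  "jaw": 0.47
}}

```text
time: 5.95
tool_pos: [0.5107, 0.2293, 0.2157]
tool_rot: [-3.141, 0.0, 1.292]
contact_force: [-1.9, -0.9, 1.2]
opening: 0.0678
grip_force: 0.7
```

Call:
{"name": "arm_command", "arguments": {
  "xyz": [
    [0, 0, 0],
    [0, 0, 0],
    [0, 0, 0]
  ],
  "spin": [0, 0, 0],
  "jaw": 0.43
}}

```text
time: 6.25
tool_pos: [0.5108, 0.2292, 0.2157]
tool_rot: [-3.142, 0.0, 1.292]
contact_force: [-1.2, 0.9, 0.7]
opening: 0.066
grip_force: 0.7
```

Call:
{"name": "arm_command", "arguments": {
  "xyz": [
    [-1.9, 0.5, 0],
    [-1, 0.3, 0],
    [0, 0, 0],
    [0, 0, 0]
  ],
  "spin": [0, 0, 0, 0]
}}

```text
time: 6.65
tool_pos: [0.508, 0.2301, 0.2158]
tool_rot: [3.141, -0.0, 1.292]
contact_force: [0.5, -0.4, 0.4]
opening: 0.0656
grip_force: 0.0
```

Call:
{"name": "arm_command", "arguments": {
  "xyz": [
    [0, 0, 0],
    [0, 0, 0],
    [0, 0, 0]
  ],
  "spin": [0, 0, 0],
  "jaw": 0.39
}}

```text
time: 6.95
tool_pos: [0.508, 0.23, 0.2158]
tool_rot: [3.141, 0.0, 1.292]
contact_force: [0.2, -0.3, -0.3]
opening: 0.0637
grip_force: 0.0
```

Call:
{"name": "arm_command", "arguments": {
  "xyz": [
    [0, 0, 0],
    [0, 0, 0],
    [0, 0, 0]
  ],
  "spin": [0, 0, 0],
  "jaw": 0.35
}}

```text
time: 7.25
tool_pos: [0.508, 0.2301, 0.2157]
tool_rot: [3.142, 0.0, 1.292]
contact_force: [-0.5, -0.2, 0.8]
opening: 0.0621
grip_force: 0.0
```

Call:
{"name": "arm_command", "arguments": {
  "xyz": [
    [-0.5, 0.1, 0],
    [0, 0, 0],
    [0, 0, 0]
  ],
  "spin": [0, 0, 0],
  "jaw": 0.32
}}

```text
time: 7.55
tool_pos: [0.5076, 0.2301, 0.2159]
tool_rot: [3.141, -0.0, 1.292]
contact_force: [1.0, 0.1, 0.4]
opening: 0.0602
grip_force: 1.3
```

Call:
{"name": "arm_command", "arguments": {
  "xyz": [
    [-0.5, 0.1, 0],
    [0, 0, 0],
    [0, 0, 0]
  ],
  "spin": [0, 0, 0],
  "jaw": 0.29
}}

```text
time: 7.85
tool_pos: [0.507, 0.2303, 0.2158]
tool_rot: [3.141, -0.0, 1.292]
contact_force: [1.0, 0.0, 1.4]
opening: 0.0595
grip_force: 3.0
```

Call:
{"name": "arm_command", "arguments": {
  "xyz": [
    [-0.5, 0.2, 0],
    [0, 0, 0],
    [0, 0, 0]
  ],
  "spin": [0, 0, 0],
  "jaw": 0.26
}}

```text
time: 8.15
tool_pos: [0.5065, 0.2305, 0.2159]
tool_rot: [3.141, -0.0, 1.292]
contact_force: [1.2, -1.2, 0.7]
opening: 0.0594
grip_force: 3.0
```

Call:
{"name": "arm_command", "arguments": {
  "xyz": [
    [-0.7, 0.2, 0],
    [0, 0, 0],
    [0, 0, 0]
  ],
  "spin": [0, 0, 0],
  "jaw": 0.26,
  "squeeze": 6
}}

```text
time: 8.45
tool_pos: [0.5058, 0.2307, 0.2159]
tool_rot: [3.141, -0.0, 1.292]
contact_force: [0.8, 0.3, 2.0]
opening: 0.058
grip_force: 5.4
```

Call:
{"name": "arm_command", "arguments": {
  "xyz": [
    [-0.7, 0.2, 0],
    [0, 0, 0],
    [0, 0, 0]
  ],
  "spin": [0, 0, 0],
  "jaw": 0.23,
  "squeeze": 8
}}

```text
time: 8.75
tool_pos: [0.5051, 0.2309, 0.2159]
tool_rot: [3.141, -0.0, 1.292]
contact_force: [-0.2, -0.1, 2.9]
opening: 0.0565
grip_force: 7.3
```

Call:
{"name": "arm_command", "arguments": {
  "xyz": [
    [-0.7, 0.2, 0],
    [0, 0, 0],
    [0, 0, 0]
  ],
  "spin": [0, 0, 0],
  "jaw": 0.2,
  "squeeze": 10
}}

```text
time: 9.05
tool_pos: [0.5044, 0.2311, 0.2159]
tool_rot: [3.141, -0.0, 1.292]
contact_force: [1.0, 0.3, 4.6]
opening: 0.0554
grip_force: 9.1
```

Call:
{"name": "arm_command", "arguments": {
  "xyz": [
    [-0.7, 0.2, 0],
    [0, 0, 0],
    [0, 0, 0]
  ],
  "spin": [0, 0, 0],
  "jaw": 0.17,
  "squeeze": 12
}}

```text
time: 9.35
tool_pos: [0.5038, 0.2312, 0.2159]
tool_rot: [3.141, -0.0, 1.292]
contact_force: [1.6, -0.3, 4.3]
opening: 0.0539
grip_force: 10.8
```

Call:
{"name": "arm_command", "arguments": {
  "xyz": [
    [-0.7, 0.2, 0],
    [0, 0, 0],
    [0, 0, 0]
  ],
  "spin": [0, 0, 0],
  "jaw": 0.14,
  "squeeze": 14
}}

```text
time: 9.65
tool_pos: [0.5031, 0.2315, 0.2159]
tool_rot: [3.141, -0.0, 1.292]
contact_force: [1.5, -0.5, 5.7]
opening: 0.0526
grip_force: 12.6
```

Call:
{"name": "arm_command", "arguments": {
  "xyz": [
    [-0.3, 0.1, 0],
    [0, 0, 0],
    [0, 0, 0]
  ],
  "spin": [0, 0, 0],
  "jaw": 0.12,
  "squeeze": 15
}}

```text
time: 9.95
tool_pos: [0.5028, 0.2316, 0.216]
tool_rot: [3.141, -0.0, 1.292]
contact_force: [1.2, -0.3, 6.5]
opening: 0.0515
grip_force: 14.0
```

Call:
{"name": "arm_command", "arguments": {
  "xyz": [
    [0, 0, 0.5],
    [0, 0, 0.5],
    [0, 0, 0.5],
    [0, 0, 0.5],
    [0, 0, 0]
  ],
  "spin": [0, 0, 0, 0, 0]
}}

```text
time: 10.45
tool_pos: [0.5022, 0.2315, 0.2172]
tool_rot: [-3.14, 0.001, 1.292]
contact_force: [0.1, -0.0, -2.6]
opening: 0.0513
grip_force: 14.3
```

Call:
{"name": "arm_command", "arguments": {
  "xyz": [
    [0, 0, 0.5],
    [0, 0, 0.5],
    [0, 0, 0.5],
    [0, 0, 0.5],
    [0, 0, 0]
  ],
  "spin": [0, 0, 0, 0, 0]
}}

```text
time: 10.95
tool_pos: [0.5027, 0.2315, 0.2198]
tool_rot: [3.141, -0.0, 1.292]
contact_force: [0.1, 0.7, -2.8]
opening: 0.0515
grip_force: 14.3
```

Call:
{"name": "arm_command", "arguments": {
  "xyz": [
    [0, 0, 1],
    [0, 0, 1.5],
    [0, 0, 2],
    [0, 0, 2],
    [0, 0, 2],
    [0, 0, 2]
  ],
  "spin": [0, 0, 0, 0, 0, 0]
}}

```text
time: 11.55
tool_pos: [0.5027, 0.2316, 0.2305]
tool_rot: [3.141, -0.0, 1.292]
contact_force: [-0.1, -1.1, -2.0]
opening: 0.0515
grip_force: 14.3
```

Call:
{"name": "arm_command", "arguments": {
  "xyz": [
    [0, 0, 2],
    [0, 0, 2],
    [0, 0, 3],
    [0, 0, 3],
    [0, 0, 4],
    [0, 0, 5],
    [0, 0, 6],
    [0, 0, 8],
    [0, 0, 10],
    [0, 0, 12],
    [0, 0, 12],
    [0, 0, 10],
    [0, 0, 10],
    [0, 0, 8],
    [0, 0, 4],
    [0, 0, 0],
    [0, 0, 0]
  ],
  "spin": [0, 0, 0, 0, 0, 0, 0, 0, 0, 0, 0, 0, 0, 0, 0, 0, 0]
}}

```text
time: 13.25
tool_pos: [0.5025, 0.2315, 0.3289]
tool_rot: [-3.141, 0.0, 1.292]
contact_force: [0.7, -0.5, -2.2]
opening: 0.0515
grip_force: 14.3
```

```bash
python3 - <<'E'
from cell import *
import cv2
i=read_camera("scene")["img"][100:250,320:480,::-1]
cv2.imwrite("pics/c.png",cv2.resize(i,(640,600),interpolation=cv2.INTER_CUBIC))
E
```

```text
(no output)
```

View pics/c.png

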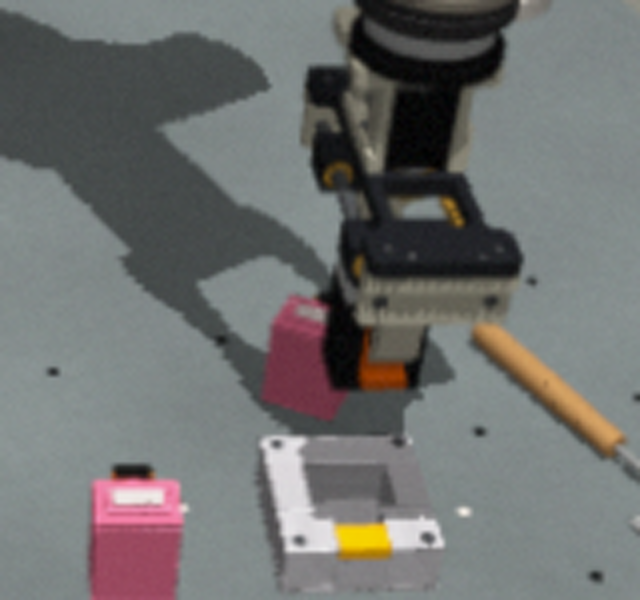

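The insert is out of the dock and hanging upright (around (380,340) in the crop); the empty well and the undisturbed pink piece are visible. I'll carry it to the tray.

Call:
{"name": "arm_command", "arguments": {
  "xyz": [
    [0, -5, 0],
    [1, -12, 0],
    [1, -20, 0],
    [2, -27, 0],
    [2, -30, 0],
    [2, -30, 0],
    [2, -30, 0],
    [2, -30, 0],
    [2, -30, 0],
    [2, -30, 0],
    [1, -30, 0],
    [1, -30, 0],
    [1, -30, 0],
    [1, -27, 0],
    [1, -20, 0],
    [0, -15, 0],
    [0, -8, 0],
    [0, -5, 0],
    [0, 0, 0],
    [0, 0, 0]
  ],
  "spin": [0, 0, 0.5, 0.5, 0.5, 0.5, 0.5, 0.5, 0.5, 0.5, 0.5, 0.5, 0.5, 0.5, 0.5, 0.5, 0.5, 0.5, 0, 0]
}}

```text
time: 15.3
tool_pos: [0.5236, -0.177, 0.3292]
tool_rot: [-3.141, -0.0, 1.432]
contact_force: [-0.6, 0.2, -2.1]
opening: 0.0519
grip_force: 14.3
```

Call:
{"name": "arm_command", "arguments": {
  "xyz": [
    [0, 0, -5],
    [0, 0, -10],
    [0, 0, -15],
    [0, 0, -15],
    [0, 0, -15],
    [0, 0, -15],
    [0, 0, -10],
    [0, 0, -8],
    [0, 0, -5],
    [0, 0, -4],
    [0, 0, -2],
    [0, 0, 0],
    [0, 0, 0]
  ],
  "spin": [0, 0, 0, 0, 0, 0, 0, 0, 0, 0, 0, 0, 0]
}}

```text
time: 16.6
tool_pos: [0.5238, -0.1775, 0.2256]
tool_rot: [3.141, 0.0, 1.431]
contact_force: [0.1, 0.4, -2.7]
opening: 0.0516
grip_force: 14.3
```

```bash
python3 - <<'E'
from cell import *
import cv2,numpy as np
o=[]
for n,(a,b) in dict(top=(350,190),scene=(180,190)).items():
    i=read_camera(n)["img"][b:b+130,a:a+130,::-1]
    o.append(cv2.resize(i,(400,400),interpolation=cv2.INTER_CUBIC))
cv2.imwrite("pics/d.png",np.hstack(o));print(observe()["tool_pos"])
E
```

```text
[ 0.52374837 -0.17749854  0.22559866]
```

View pics/d.png

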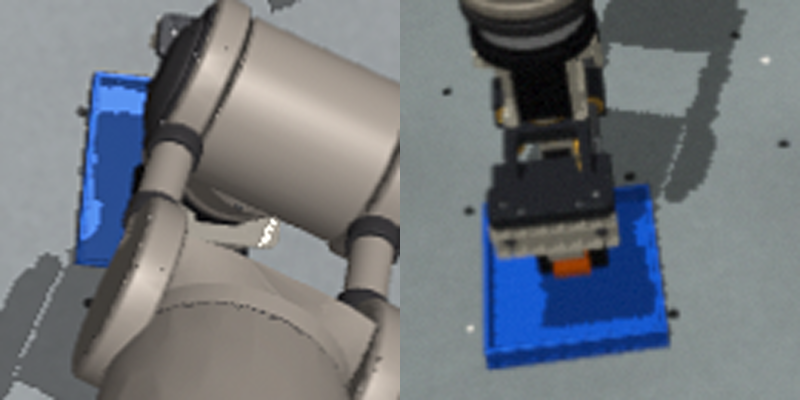

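The insert hangs inside the tray walls (tab at about (573,267) in the right half). I'll lower it gently.

Call:
{"name": "arm_command", "arguments": {
  "xyz": [
    [0, 0, -2],
    [0, 0, -2],
    [0, 0, -1.5],
    [0, 0, -1],
    [0, 0, -0.5],
    [0, 0, 0]
  ],
  "spin": [0, 0, 0, 0, 0, 0]
}}

```text
time: 17.3
tool_pos: [0.5236, -0.1774, 0.2181]
tool_rot: [-3.142, -0.0, 1.431]
contact_force: [-0.6, 0.8, -3.2]
opening: 0.0517
grip_force: 14.3
```

Call:
{"name": "arm_command", "arguments": {
  "xyz": [
    [0, 0, -0.5],
    [0, 0, -0.5],
    [0, 0, -0.5],
    [0, 0, 0]
  ],
  "spin": [0, 0, 0, 0]
}}

```text
time: 17.7
tool_pos: [0.5236, -0.1774, 0.2167]
tool_rot: [-3.142, -0.0, 1.431]
contact_force: [-0.4, -0.1, -1.8]
opening: 0.0517
grip_force: 14.3
```

Call:
{"name": "arm_command", "arguments": {
  "xyz": [
    [0, 0, -0.5],
    [0, 0, -0.5],
    [0, 0, 0]
  ],
  "spin": [0, 0, 0]
}}

```text
time: 18.0
tool_pos: [0.5237, -0.1774, 0.2162]
tool_rot: [3.141, 0.0, 1.431]
contact_force: [-1.0, 1.2, 2.5]
opening: 0.0517
grip_force: 15.0
```

Call:
{"name": "arm_command", "arguments": {
  "xyz": [
    [0.9, -0.1, 0],
    [0, 0, 0]
  ],
  "spin": [0, 0],
  "jaw": 0.16
}}

```text
time: 18.2
tool_pos: [0.5245, -0.1776, 0.2161]
tool_rot: [-3.142, 0.0, 1.431]
contact_force: [-2.7, -0.1, 5.1]
opening: 0.0535
grip_force: 13.5
```

Call:
{"name": "arm_command", "arguments": {
  "xyz": [
    [1, -0.1, 0],
    [0, 0, 0]
  ],
  "spin": [0, 0],
  "jaw": 0.2
}}

```text
time: 18.4
tool_pos: [0.5255, -0.1777, 0.216]
tool_rot: [-3.141, 0.0, 1.431]
contact_force: [-3.2, 0.0, 4.3]
opening: 0.0549
grip_force: 11.1
```

Call:
{"name": "arm_command", "arguments": {
  "xyz": [
    [1, -0.1, 0],
    [0, 0, 0]
  ],
  "spin": [0, 0],
  "jaw": 0.24
}}

```text
time: 18.6
tool_pos: [0.5266, -0.1778, 0.2159]
tool_rot: [-3.142, 0.0, 1.431]
contact_force: [-3.0, -1.0, 6.0]
opening: 0.0567
grip_force: 8.6
```

Call:
{"name": "arm_command", "arguments": {
  "xyz": [
    [1, -0.1, 0],
    [0, 0, 0]
  ],
  "spin": [0, 0],
  "jaw": 0.28
}}

```text
time: 18.8
tool_pos: [0.5276, -0.1779, 0.2159]
tool_rot: [3.142, 0.0, 1.431]
contact_force: [-2.4, -0.2, 4.3]
opening: 0.0587
grip_force: 6.0
```

Call:
{"name": "arm_command", "arguments": {
  "xyz": [
    [0.5, -0.1, 0],
    [0, 0, 0]
  ],
  "spin": [0, 0],
  "jaw": 0.34
}}

```text
time: 19.0
tool_pos: [0.5284, -0.178, 0.2155]
tool_rot: [3.141, 0.0, 1.431]
contact_force: [0.4, -0.4, 0.1]
opening: 0.0615
grip_force: 0.0
```

Call:
{"name": "arm_command", "arguments": {
  "xyz": [
    [0, 0, 0],
    [0, 0, 0],
    [0, 0, 0],
    [0, 0, 0],
    [0, 0, 0]
  ],
  "spin": [0, 0, 0, 0, 0],
  "jaw": 0.8
}}

```text
time: 19.5
tool_pos: [0.5281, -0.1779, 0.2157]
tool_rot: [3.141, -0.0, 1.431]
contact_force: [-1.1, 0.6, -0.2]
opening: 0.0826
grip_force: 0.0
```

Released. Next I raise the arm and move it clear so I can check the placing.

Call:
{"name": "arm_command", "arguments": {
  "xyz": [
    [0, 0, 5],
    [0, 0, 10],
    [0, 0, 15],
    [0, 0, 20],
    [0, 0, 20],
    [0, 0, 20],
    [0, 0, 20],
    [0, 0, 20],
    [-10, -30, 5],
    [-10, -30, 5],
    [-10, -30, 5],
    [-10, -30, 0],
    [-10, -30, 0],
    [-10, -30, 0],
    [-10, -20, 0],
    [0, 0, 0],
    [0, 0, 0]
  ],
  "spin": [0, 0, 0, 0, 0, 0, 0, 0, 0, 0, 0, 0, 0, 0, 0, 0, 0]
}}

```text
time: 21.2
tool_pos: [0.4579, -0.3779, 0.3613]
tool_rot: [3.141, -0.0, 1.43]
contact_force: [-0.3, 0.5, 1.0]
opening: 0.0829
grip_force: 0.0
```

```bash
python3 - <<'E'
from cell import *
import cv2,numpy as np
o=[]
for n,(a,b) in dict(top=(350,190),scene=(180,190)).items():
    i=read_camera(n)["img"][b:b+130,a:a+130,::-1]
    o.append(cv2.resize(i,(400,400),interpolation=cv2.INTER_CUBIC))
cv2.imwrite("pics/e.png",np.hstack(o));print(observe()["time"])
E
```

```text
21.3
```

View pics/e.png

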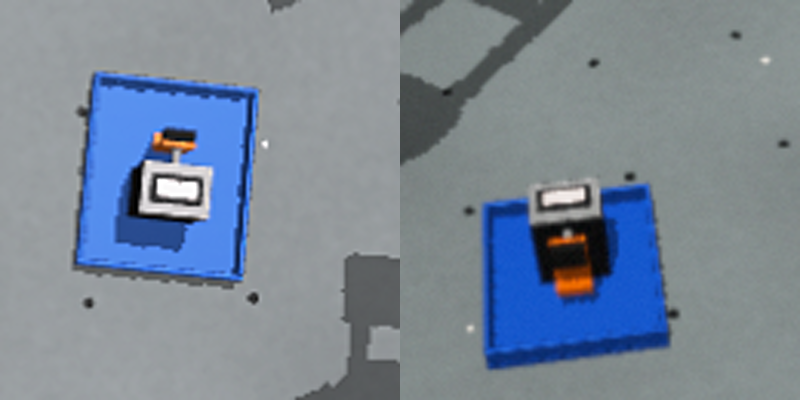

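The insert stands upright inside the tray (plate at (177,190) in the left half), with the gripper clear of it.

```bash
python3 -c "
from cell import *
print(hand_in())"
```

```text
the job is handed in; nothing more can be done
None
```

The insert came out of the dock with its tab held in (grip 15 N at most in the readings), now stands upright in the leftmost blue tray, and the job is handed in; no verdict was returned.

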